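# Lock the sliding stop of the cutting board with its pin

## Robot

A 6-joint arm with a two-finger parallel gripper is mounted at the origin on a cart in front of the work surface, level with it; the furniture and walls round the work are solid. World frame = base frame: x ahead of the robot, y to its left, z up, the work surface at z = 0. Lengths are in m, angles in rad, forces in N, time in s.
With the tool pointing down it reaches from about 0.425 to 0.95 m from the base axis. Payload 14.7 kg.
Tool frame: the origin (TCP) lies between the finger pads; the fingertips stand 8 mm ahead of it and the grasp point (between the pads) lies 11 mm behind it (tcp_to_tips is the distance from the TCP to the fingertips, in m); z points along the fingers, y is the line along which they close (so a half turn about z gives the same grasp; the last joint's range is limited). The gripper opens to 85 mm and grips with 20 to 120 N. Pads are 22 mm wide; open, the fingers measure 114 mm over their backs; the gripper's body (76 mm by 85 mm) begins 54 mm behind the grasp point. The pads swing forward as they close: fully open they stand 13 mm farther back than shut.
Start: joints at [1.108, 0.48, 1.596, -0, 1.065, -0.047], TCP at [0.263, 0.595, 0.239] pointing down, gripper open.
Joint ranges: [-2.75, 2.75], [-0.82, 2.05], [0.23, 2.67], [-1.56, 4.7], [0.09, 2.69], [-2.92, 2.92]. Speed limits (rad/s): [1.89, 1.89, 2.39, 3.01, 3.01, 3.01].

## Interface

Orientations are given as a 3x3 rotation matrix whose columns are the frame's x, y, z axes.
In Python, from station import * gives the robot as it stands. The module is installed in compiled form; this text tells all that it offers.
- The arm moves only by the shell command python3 -m handwheel 'ROWS' [OPENING] [FORCE]. ROWS is JSON, a list of rows, each a list of 4 numbers: the shift along the tool's x, y, z in mm, then the turn about the tool's z in rad. A call has 1 to 20 rows; each row shifts and turns the commanded pose from where the row before left it, along the tool's axes as they then stand; what a row does not reach is not made up. A row lasts 1/12 s, in which the tool goes at most 41.7 mm and 7.16 degrees, less where a joint would pass 70% of its speed; a pose out of reach is approached as far as the arm can. A call with a gripper value outside its range is refused whole. OPENING is the finger opening in mm, from 0 to 85.4, set as the call begins (- or left out, the last holds). The fingers move at their own pace and stop on an object; FORCE is the grip in N (left out, the last holds). Time passes only in rows, so rows that do not move let the fingers close. It gives the time, the measured TCP pose, the force, the opening and the grip force at its end, in the units of the state.
- observe(): the state, without advancing time (a new reading comes with each control period).
- capture(name): name is "side" or "top" or "wrist"; returns (picture, depth): 384x512x3 uint8, red, green, blue; 384x512 float32, m along the optical axis (not along the pixel's ray), 0 where there is no reading.
- camera_info(name): a dict with "camera_matrix" (3x3 intrinsics, pixels), "R" (3x3) and "t" (3): a world point X has camera coordinates R X + t. Camera axes: x right, y down, z forward; pixel columns grow to the right and rows downward; lengths in m; the calibration is good to about 2 mm. A picture is of the moment at which its call begins: read the wrist's pose just before it. camera_info takes no time and is no camera call; for the wrist camera it gives the pose at the moment of the call.
- finish_job(): hands the job in; it is judged then, once.
Trained networks look in the newest picture that a camera, given by its name, has taken for a name from the list of things; names that differ only in an ending like _2 or _b are one class to them, and where a whole thing is asked for, a point or a joint stands for the part that bears it (a point fixed in the world has none). Each returns a list of dicts, best first, with "p" (0 to 1); they miss things now and then, are a little off and sometimes report something else, mostly with a low value. They report only what shows in the picture. A call takes as long as a camera call.
- search_frame(camera, label): "xyz" ([x, y, z] in m, in world coordinates, good to about 4 mm: the middle of the surface that is visible of it).
- place_of(camera, label): "xyz" ([x, y, z] in m, in world coordinates, good to about 4 mm: a listed point, or the origin of a listed thing).
The state is a dict: "time": time; "joints": joint angles; "joint_velocities": joint speeds; "joint_torque": joint torques, N m; "position": TCP position; "ee_rot": TCP orientation; "force": force on the tool from outside, world axes, zero at the start; "torque": the same for the moment, N m; "gripper_width": finger opening in m; "finger_force": force on a finger pad.
Only numpy, scipy, OpenCV 4.12 (cv2) and the standard library are available. Lean on these libraries where they do the work, as an engineer would, in place of code of your own. Each camera call takes 0.05 s, during which the arm holds its last target. There are 200 camera calls.

## Task

Take the locking pin out of its small wooden block and put it down through the bushing of the cutting board's sliding stop. Slide stop and pin along, feeling with the pin tip for the single hole hidden in the rail underneath, until the pin drops in, then seat it fully home with its knob flush on the bushing and let go. Do it gently, without forcing the pin against the rail or the ends of the slide, and leave the jars, the shaker and the tin standing where they are.

Things in the scene. Friction and masses are not known exactly. Their poses are not given: they have to be found in the camera images.
- board: fixed wooden cutting board, 160 (its x) x 340 (y) x 36 mm; origin: centre of its underside. Hidden in it under the stop is a sprung rail: flat top 8 mm below the board's top, yields down 1 mm per 2 N, at most 6 mm. It has one pin hole (15 mm wide, 20 mm deep), under the bushing's path; hole and bushing meet at one stop position between -0.004 and +0.026 m, new at every start
- stop (a joint): stop position along the board's +y axis, m; 0 in mid travel, hard ends at -0.030 and +0.030. Starts between -0.030 and -0.012, before the hole. About 2 N of friction; stays where left. Stop: aluminium plate 64 x 144 x 6 mm on the board, with an upright fence 120 mm wide across its +y end: top 54 mm above the board's top, face 63 mm to the +y side of the bushing
- bushing (a point): centre of the top rim of the round steel bushing on the stop (33 mm outside diameter; vertical 15 mm hole right through the stop). Rim 20 mm above the board's top, 28 mm above the hidden rail's top. Moves with the stop; axes those of the board
- pin: loose upright locking pin, about 70 g: round black knob, 26 mm in diameter and 26 mm high, on a steel stem 12 mm in diameter and 46 mm long with a 3.5 mm bevelled tip. Origin: centre of the knob's underside, z up along the pin. With the tip on the rail the knob's underside stands 18 mm above the bushing's rim; fully home it lies on the rim
- pin_tip (a point): centre of the lower end of the pin's stem, 46 mm below the knob's underside
- pin_block: fixed wooden block, 56 mm cube, with a vertical 15 mm hole in which the pin stands at the start, the knob's underside on the block's top. Origin: centre of its underside
- sauce_jar: loose jar, 66 mm in diameter and 104 mm high, bystander. Origin: centre of its underside
- salt: loose salt shaker, 44 mm in diameter and 90 mm high, bystander. Origin: centre of its underside
- spice: loose spice jar, 47 mm in diameter and 98 mm high, bystander. Origin: centre of its underside
- tin: loose low tin, 75 mm in diameter and 58 mm high, bystander. Origin: centre of its underside

How it is judged:
By the outcome, as a careful person would: the job done as asked, in the order asked, and still so for the second after the job is handed in, with the robot touching nothing.
It also fails if it takes over 42 s, if anything falls off the work surface, if the arm or the gripper's body presses on something with over 40 N, if the wrist force passes 120 N, or if a joint passes its speed limit or range.

## Working session

There is one attempt and no reset: what is moved stays moved. The work goes in short steps, Python scripts to look and compute and a shell command to move; the robot and the scene stay as the last step left them, time stands still between calls to the robot, and variables do not carry over. Pictures are saved under pics/ and viewed, at most 10 in all, crops included, and the job is handed in when it is done.

```bash
mkdir -p pics; python3 - <<'E'
from station import *
import cv2, numpy as np
s=observe(); print(s['time'],s['position'],np.round(s['ee_rot'],3).tolist(),s['force'],s['gripper_width'])
ims=[]
for c in ['side','top','wrist']:
    p,d=capture(c); cv2.imwrite(f'pics/{c}0.png',p[:,:,::-1]); np.save(f'{c}0.npy',d)
    i=camera_info(c); print(c,np.round(i['camera_matrix'],1).tolist(),np.round(i['R'],3).tolist(),np.round(i['t'],3).tolist())
for c in ['top','side']:
    for n in ['board','bushing','pin','pin_block','sauce_jar','salt','spice','tin']:
        print(c,n,[(np.round(r['xyz'],3).tolist(),round(r['p'],2)) for r in place_of(c,n)[:2]])
print(observe()['time'])
E
```

```text
0.0 [0.2623529  0.59425545 0.23866863] [[-0.915, 0.404, -0.001], [0.404, 0.915, -0.001], [0.0, -0.001, -1.0]] [ 0.19896774 -0.26398362 -0.03557204] 0.08563006986512138
side [[460.7, 0.0, 258.4], [0.0, 460.7, 196.5], [0.0, 0.0, 1.0]] [[0.935, -0.352, 0.026], [-0.133, -0.42, -0.898], [0.327, 0.836, -0.44]] [-0.546, 0.143, 1.169]
top [[369.0, 0.0, 252.8], [0.0, 369.0, 189.2], [0.0, 0.0, 1.0]] [[-0.003, -1.0, 0.009], [-0.995, 0.002, -0.102], [0.102, -0.009, -0.995]] [-0.016, 0.571, 0.983]
wrist [[312.6, 0.0, 253.3], [0.0, 312.6, 193.9], [0.0, 0.0, 1.0]] [[0.404, 0.915, -0.001], [0.881, -0.389, 0.269], [0.246, -0.11, -0.963]] [-0.649, -0.034, 0.379]
top board [([0.467, -0.034, -0.004], 0.64), ([0.485, -0.319, 0.001], 0.57)]
top bushing [([0.476, -0.118, 0.057], 0.87), ([0.626, 0.333, -0.006], 0.42)]
top pin [([0.444, 0.297, 0.059], 0.56)]
top pin_block [([0.441, 0.299, -0.002], 0.88)]
top sauce_jar [([0.488, -0.319, 0.003], 0.68)]
top salt [([0.626, 0.331, -0.002], 0.71)]
top spice [([0.622, -0.355, -0.002], 0.65)]
top tin [([0.69, -0.211, -0.002], 0.64)]
side board [([0.47, -0.04, -0.002], 0.94), ([0.624, -0.352, 0.0], 0.54)]
side bushing []
side pin [([0.441, 0.297, 0.051], 0.38)]
side pin_block [([0.441, 0.299, 0.0], 0.67)]
side sauce_jar [([0.485, -0.322, 0.002], 0.79)]
side salt [([0.626, 0.331, 0.003], 0.59), ([0.439, 0.293, 0.012], 0.27)]
side spice [([0.621, -0.352, -0.0], 0.65)]
side tin [([0.69, -0.207, -0.002], 0.75), ([0.437, 0.295, 0.054], 0.63)]
0.95
```

View pics/top0.png

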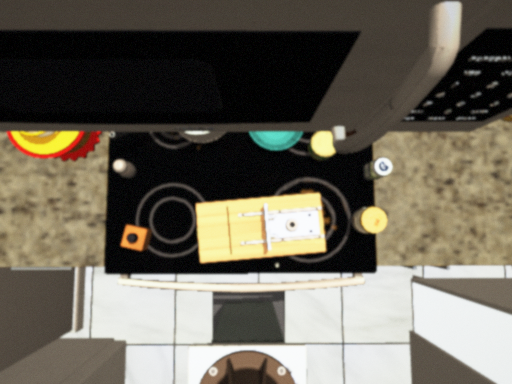

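View pics/side0.png

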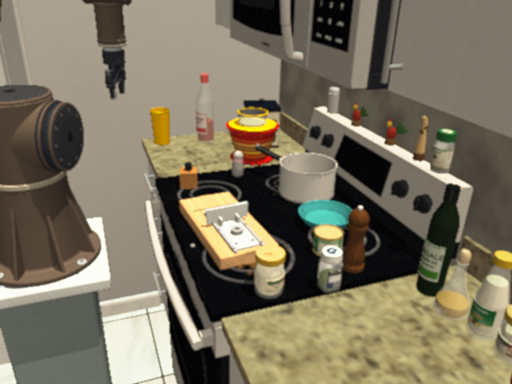

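The top view shows the orange pin block at about (134,237), and the board at cols 197–327, rows 193–262, turned about 5°. The stop's fence is at col 267 and the bushing at (292,225). The side view agrees, and the way to the pin is clear. I'll move above the pin and measure there.

```bash
python3 -m handwheel '[[-24,-16.5,0,0],[-24,-16.5,0,0],[-24,-16.5,0,0],[-24,-16.5,0,0],[-24,-16.5,0,0],[-24,-16.5,0,0],[-24,-16.5,0,0],[-24,-16.5,0,0],[-24,-16.5,0,0],[-24,-16.5,0,0],[-24,-16.5,0,0],[-20,-16.5,0,0],[0,0,0,-0.101],[0,0,0,-0.101],[0,0,0,-0.101],[0,0,0,-0.101],[0,0,0,-0.101],[0,0,0,0]]'
cat > h.py <<'E'
from station import *
import cv2, numpy as np
def cloud(c,d,i=None):
    i=i or camera_info(c); K=i['camera_matrix']; R=np.array(i['R']); t=np.array(i['t'])
    v,u=np.mgrid[:384,:512]; P=np.stack([(u-K[0][2])/K[0][0]*d,(v-K[1][2])/K[1][1]*d,d],-1)
    return (P-t)@R
def pr(n,a): print(n,np.round(a,4).tolist())
E
python3 - <<'E'
from h import *
s=observe(); pr('tcp',s['position']); pr('R',s['ee_rot']); pr('f',s['force']); pr('q',s['joints'])
i=camera_info('wrist'); p,d=capture('wrist'); cv2.imwrite('pics/w1.png',p[:,:,::-1])
X=cloud('wrist',d,i); np.savez('w1.npz',p=p,d=d,X=X)
print([(np.round(r['xyz'],4).tolist(),round(r['p'],2)) for r in place_of('wrist','pin')[:2]])
m=(d>0)&(X[...,2]>.07)&(X[...,2]<.095)&(np.hypot(X[...,0]-.442,X[...,1]-.298)<.03)
Q=X[m]; print(len(Q)); 
if len(Q): pr('knob mean',Q.mean(0)); pr('max',np.percentile(Q,98,0)); pr('min',np.percentile(Q,2,0))
# board yaw from top
d=np.load('top0.npy'); X=cloud('top',d); p=cv2.imread('pics/top0.png')
m=(np.abs(X[...,2]-.036)<.005)&(np.hypot(X[...,0]-.468,X[...,1]+.037)<.22)
print(m.sum()); r=cv2.minAreaRect(X[m][:,:2].astype(np.float32)*1000); print('board',r)
E
```

```text
time: 2.45
position: [0.4424, 0.2988, 0.2394]
ee_rot: [[-0.996, -0.094, 0.0], [-0.094, 0.996, 0.0], [-0.0, 0.0, -1.0]]
force: [-0.7, 0.1, -0.2]
gripper_width: 0.0856
finger_force: 0.0
tcp [0.4424, 0.2988, 0.2394]
R [[-0.9955, -0.0942, 0.0002], [-0.0942, 0.9955, 0.0001], [-0.0002, 0.0001, -1.0]]
f [-0.7268, 0.0643, -0.2061]
q [0.5372, 0.3183, 1.8622, -0.0, 0.9608, -1.128]
[([0.4403, 0.3007, 0.0556], 0.59)]
565
knob mean [0.4401, 0.2973, 0.081]
max [0.4522, 0.3085, 0.0833]
min [0.4292, 0.2859, 0.0727]
5797
board ((535.7935791015625, -30.262115478515625), (298.99267578125, 340.0577087402344), 4.82240629196167)
```

View pics/w1.png

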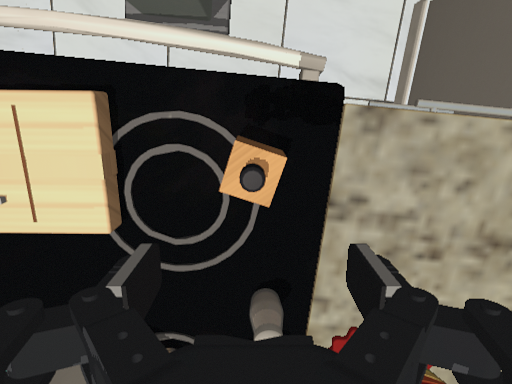

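The wrist view shows the knob at (252,178) on the orange block. The depth points put it at about (0.4405, 0.2973), and the fingers are clear of everything. I'll descend to the knob, keeping the tips about 2 mm above the block, and grip.

```bash
python3 -m handwheel '[[2,-1.3,25,0],[0,0,30,0],[0,0,30,0],[0,0,30,0],[0,0,25,0],[0,0,15,0],[0,0,10,0],[0,0,8,0],[0,0,0,0],[0,0,0,0]]' 50 60
python3 -m handwheel '[[0,0,0,0],[0,0,0,0],[0,0,0,0],[0,0,0,0],[0,0,0,0],[0,0,0,0],[0,0,0,0],[0,0,0,0]]' 10 60
```

```text
time: 3.38
position: [0.4407, 0.2975, 0.0667]
ee_rot: [[-0.996, -0.088, 0.0], [-0.088, 0.996, 0.0], [-0.0, 0.0, -1.0]]
force: [0.4, 0.9, 0.9]
gripper_width: 0.05
finger_force: 0.0
time: 4.05
position: [0.4411, 0.2977, 0.0675]
ee_rot: [[-0.996, -0.089, 0.002], [-0.089, 0.996, 0.001], [-0.002, 0.001, -1.0]]
force: [-0.8, -0.5, 8.6]
gripper_width: 0.0239
finger_force: 58.4
```

```bash
python3 -m handwheel '[[0,0,-3,0],[0,0,-5,0],[0,0,-8,0],[0,0,-12,0],[0,0,-18,0],[0,0,-20,0],[0,0,-20,0],[0,0,-20,0],[0,0,0,0]]'
python3 - <<'E'
from h import *
s=observe(); i=camera_info('wrist'); p,d=capture('wrist'); cv2.imwrite('pics/w2.png',p[:,:,::-1])
p,d=capture('side'); cv2.imwrite('pics/s2.png',cv2.resize(p[100:220,80:240,::-1],None,fx=4,fy=4))
for n in ['pin','pin_tip']: print([(np.round(r['xyz'],4).tolist(),round(r['p'],2)) for r in place_of('side',n)[:2]])
d=np.load('top0.npy'); X=cloud('top',d); p=cv2.imread('pics/top0.png')
hsv=cv2.cvtColor(p,cv2.COLOR_BGR2HSV)
near=np.hypot(X[...,0]-.47,X[...,1]+.04)<.2
for lo,hi in [(.03,.038),(.038,.046),(.05,.062),(.075,.1)]:
    m=near&(X[...,2]>lo)&(X[...,2]<hi); print(lo,m.sum(),cv2.minAreaRect(X[m][:,:2].astype(np.float32)*1000), np.median(X[m],0).round(4))
E
```

```text
time: 4.8
position: [0.4421, 0.2983, 0.1765]
ee_rot: [[-0.996, -0.089, 0.005], [-0.089, 0.996, 0.003], [-0.005, 0.002, -1.0]]
force: [0.6, 1.6, 0.1]
gripper_width: 0.024
finger_force: 58.9
[([0.4371, 0.2982, 0.158], 0.4), ([0.6928, -0.2084, -0.0028], 0.37)]
[([0.4436, 0.2966, 0.1185], 0.52)]
0.03 4696 ((466.4422302246094, -36.202362060546875), (160.10475158691406, 340.3432922363281), 4.86820650100708) [0.4596 0.0042 0.0358]
0.038 2231 ((466.7831115722656, -35.734161376953125), (156.72203063964844, 337.3150634765625), 4.744193077087402) [ 0.4699 -0.0936  0.041 ]
0.05 114 ((471.4190368652344, -76.1511459350586), (137.6750946044922, 97.41410827636719), 85.77267456054688) [ 0.475  -0.1154  0.0561]
0.075 156 ((467.61676025390625, -52.389488220214844), (117.44473266601562, 7.899728775024414), 4.80379581451416) [ 0.4673 -0.0524  0.0897]
```

View pics/s2.png

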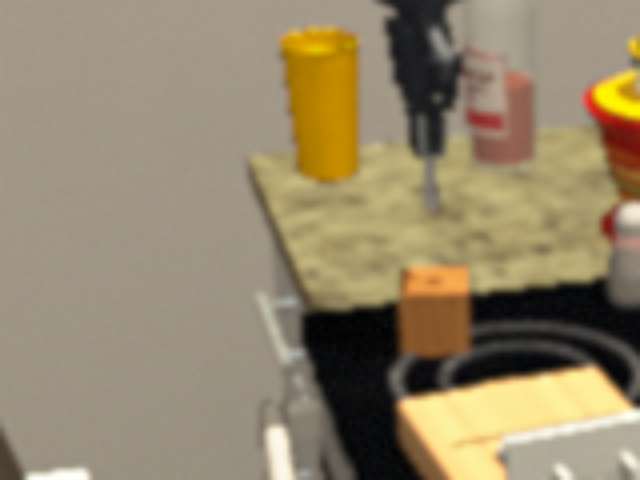

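The crop shows the pin hanging vertical in the fingers, with the stem at about (430,150–210) and the block's hole empty. The board's yaw is 0.085 rad. Next I'll carry the pin over the fence and hover above the bushing.

```bash
python3 -m handwheel '[[0,-8,0,0],[0,-16,0,0],[0,-26,0,0],[0,-28,0,0],[0,-28,0,0],[0,-28,0,0],[0,-28,0,0],[0,-28,0,0],[1,-28,0,0],[1,-28,0,0],[1,-28,0,0],[1,-28,0,0],[1,-28,0,0],[0,-28,0,0],[0,-26,0,0],[0,-20,0,0],[0,-12,0,0],[0,0,0,0.004],[0,0,0,0]]'
python3 - <<'E'
from h import *
s=observe(); i=camera_info('wrist'); p,d=capture('wrist'); cv2.imwrite('pics/w3.png',p[:,:,::-1])
pr('tcp',s['position']); pr('f',s['force'])
X=cloud('wrist',d,i); np.savez('w3.npz',p=p,d=d,X=X,**{k:np.array(v) for k,v in i.items()})
for n in ['bushing','pin_tip']: print([(np.round(r['xyz'],4).tolist(),round(r['p'],2)) for r in place_of('wrist',n)[:2]])
m=(X[...,2]>.05)&(X[...,2]<.062)&(np.hypot(X[...,0]-.474,X[...,1]+.118)<.03)&(d>0)
pr('rim',np.median(X[m],0)); print(m.sum(),cv2.minEnclosingCircle(X[m][:,:2].astype(np.float32)*1000))
E
```

```text
time: 6.58
position: [0.4719, -0.1176, 0.1718]
ee_rot: [[-0.997, -0.083, -0.001], [-0.083, 0.997, 0.001], [0.001, 0.001, -1.0]]
force: [-0.2, -0.0, -0.3]
gripper_width: 0.0237
finger_force: 59.0
tcp [0.4719, -0.1176, 0.1718]
f [-0.1742, -0.0263, -0.2884]
[([0.4782, -0.1215, 0.0593], 0.66)]
[([0.4754, -0.1173, 0.1587], 0.7), ([0.4731, -0.1164, 0.115], 0.68)]
rim [0.4732, -0.1203, 0.0559]
930 ((474.8099670410156, -119.80388641357422), 16.537504196166992)
```

View pics/w3.png

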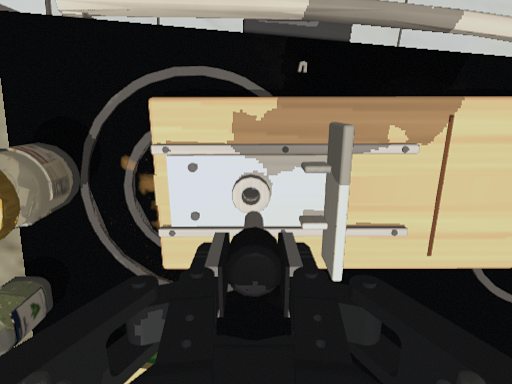

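The wrist view shows the bushing rim at (251,193), the pin's stem in front of it at about (253,220), and the fence at col 338. Now I'll compare the stem and rim positions within this same cloud.

```bash
python3 - <<'E'
from h import *
f=np.load('w3.npz'); X=f['X']; d=f['d']
cam=-f['R'].T@f['t']; pr('cam',cam)
u,v=np.meshgrid(np.arange(512),np.arange(384))
for lo,hi in [(.112,.12),(.12,.13),(.13,.14),(.14,.15),(.155,.165),(.165,.18),(.18,.19)]:
    m=(X[...,2]>lo)&(X[...,2]<hi)&(np.hypot(X[...,0]-.472,X[...,1]+.118)<.018)&(d>0)
    Q=X[m]
    if len(Q)>5: print(lo,len(Q),'x',np.percentile(Q[:,0],[2,50,98]).round(4),'y',np.percentile(Q[:,1],[2,50,98]).round(4),'v',v[m].min(),v[m].max(),'u',u[m].min(),u[m].max())
# circle fit to rim: plane z
m=(X[...,2]>.053)&(X[...,2]<.059)&(np.hypot(X[...,0]-.474,X[...,1]+.118)<.03)&(d>0); Q=X[m]
c=np.array([.4748,-.1198]); r=np.hypot(*(Q[:,:2]-c).T); a=np.degrees(np.arctan2(Q[:,1]-c[1],Q[:,0]-c[0]))
for k in range(-180,180,30):
    s=(a>=k)&(a<k+30); print(k,s.sum(),(r[s].max()*1e3).round(1) if s.any() else None,(r[s].min()*1e3).round(1) if s.any() else None)
E
```

```text
cam [0.4036, -0.1239, 0.3068]
0.112 19 x [0.4665 0.4676 0.4708] y [-0.1234 -0.1192 -0.1128] v 210 216 u 245 262
0.12 98 x [0.4663 0.4675 0.4706] y [-0.1233 -0.1183 -0.1126] v 211 223 u 244 263
0.13 116 x [0.4663 0.4676 0.4707] y [-0.1235 -0.1183 -0.1124] v 217 228 u 244 263
0.14 48 x [0.4663 0.4671 0.4688] y [-0.1224 -0.1186 -0.1139] v 222 227 u 246 261
0.155 61 x [0.4599 0.4613 0.4676] y [-0.1298 -0.1197 -0.1075] v 226 242 u 229 277
0.165 798 x [0.4595 0.4615 0.4684] y [-0.1319 -0.1191 -0.1058] v 227 282 u 222 284
0.18 2712 x [0.4599 0.4698 0.4824] y [-0.1307 -0.1181 -0.106 ] v 240 296 u 220 287
-180 82 16.4 8.2
-150 83 16.5 7.6
-120 73 16.2 7.5
-90 73 16.1 7.3
-60 74 15.8 7.2
-30 64 15.6 7.1
0 50 14.6 7.1
30 75 16.3 6.9
60 68 15.9 7.5
90 75 16.1 7.5
120 81 16.3 7.5
150 82 16.4 8.1
```

```bash
python3 -m handwheel '[[-1.95,-1.9,10,0],[0,0,15,0],[0,0,15,0],[0,0,8,0],[0,0,4,0],[0,0,0,0]]'
python3 -m handwheel '[[0,0,3,0],[0,0,3,0],[0,0,3,0],[0,0,0,0]]'
```

```text
time: 7.23
position: [0.4742, -0.1187, 0.1194]
ee_rot: [[-0.996, -0.086, -0.002], [-0.086, 0.996, 0.001], [0.002, 0.001, -1.0]]
force: [-0.4, -1.1, -0.6]
gripper_width: 0.0238
finger_force: 59.0
time: 7.57
position: [0.4746, -0.1192, 0.1111]
ee_rot: [[-0.996, -0.085, -0.0], [-0.085, 0.996, 0.0], [0.0, 0.0, -1.0]]
force: [0.2, -0.8, -2.0]
gripper_width: 0.0236
finger_force: 59.0
```

```bash
python3 -m handwheel '[[0,0,3,0],[0,0,3,0],[0,0,3,0],[0,0,0,0]]'
python3 -m handwheel '[[0,0,3,0],[0,0,3,0],[0,0,3,0],[0,0,2,0],[0,0,0,0]]'
```

```text
time: 7.9
position: [0.4744, -0.1191, 0.1018]
ee_rot: [[-0.996, -0.085, -0.001], [-0.085, 0.996, 0.0], [0.001, 0.0, -1.0]]
force: [-0.3, -0.5, -0.1]
gripper_width: 0.0239
finger_force: 59.0
time: 8.32
position: [0.4744, -0.1192, 0.0908]
ee_rot: [[-0.996, -0.085, -0.001], [-0.085, 0.996, 0.0], [0.001, 0.0, -1.0]]
force: [0.3, -0.2, -1.3]
gripper_width: 0.0239
finger_force: 59.0
```

```bash
python3 -m handwheel '[[0,0,2,0],[0,0,2,0],[0,0,1,0],[0,0,0,0],[0,0,0,0]]'
python3 -m handwheel '[[0,0,1,0],[0,0,0.5,0],[0,0,0,0],[0,0,0,0]]'
python3 - <<'E'
from h import *
p,d=capture('side'); i=camera_info('side')
x=i['R']@np.array([.474,-.119,.07])+i['t']; k=i['camera_matrix']@x; c=(k[:2]/k[2]).astype(int); print(c)
p=p[c[1]-45:c[1]+45,c[0]-60:c[0]+60,::-1]; cv2.imwrite('pics/s4.png',cv2.resize(p,None,fx=6,fy=6,interpolation=cv2.INTER_CUBIC))
E
```

```text
time: 8.73
position: [0.4746, -0.1192, 0.0863]
ee_rot: [[-0.996, -0.085, -0.0], [-0.085, 0.996, 0.0], [0.0, 0.0, -1.0]]
force: [0.6, -0.3, -2.4]
gripper_width: 0.0236
finger_force: 59.0
time: 9.07
position: [0.4748, -0.1192, 0.0849]
ee_rot: [[-0.996, -0.085, 0.0], [-0.085, 0.996, -0.0], [-0.0, -0.0, -1.0]]
force: [0.9, -0.1, 0.4]
gripper_width: 0.0236
finger_force: 59.1
[235 222]
```

View pics/s4.png

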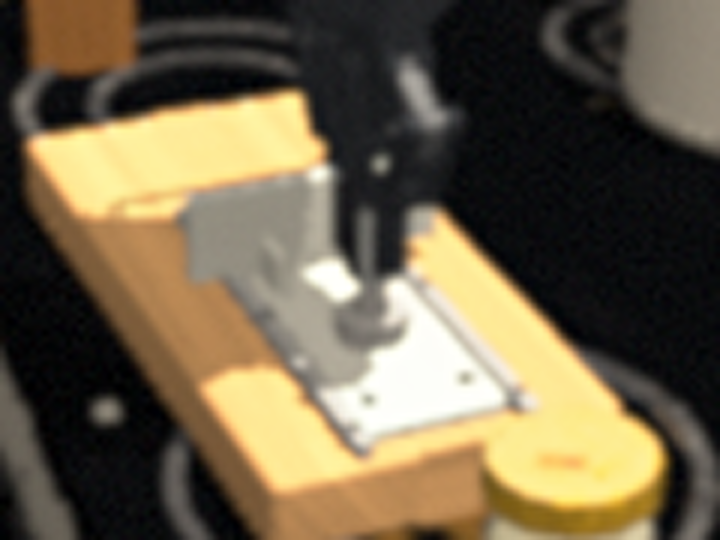

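The pin's stem, at about (370,250), enters the bushing at (370,315) and stands straight. The tip should be just at the rail, so I'll feel down in small steps.

```bash
python3 -m handwheel '[[0,0,1,0],[0,0,0,0],[0,0,0,0]]'
python3 -m handwheel '[[0,0,1,0],[0,0,0,0],[0,0,0,0]]'
```

```text
time: 9.37
position: [0.4748, -0.1193, 0.0838]
ee_rot: [[-0.996, -0.085, 0.0], [-0.085, 0.996, -0.0], [-0.0, -0.0, -1.0]]
force: [0.3, -0.3, 2.5]
gripper_width: 0.0235
finger_force: 59.3
time: 9.62
position: [0.4748, -0.1193, 0.0828]
ee_rot: [[-0.996, -0.085, 0.0], [-0.085, 0.996, -0.0], [-0.0, -0.0, -1.0]]
force: [0.7, -0.7, 4.0]
gripper_width: 0.0238
finger_force: 59.5
```

Contact is at TCP z≈0.0848, with about 4 N at 2 mm of press. The hole is at least 8 mm away, so I'll slide 6 mm before the fine feeling.

```bash
python3 -m handwheel '[[0,1,0,0],[0,1,0,0],[0,1,0,0],[0,0,0,0]]'
python3 -m handwheel '[[0,1,0,0],[0,1,0,0],[0,1,0,0],[0,0,0,0]]'
```

```text
time: 9.95
position: [0.4746, -0.1162, 0.0829]
ee_rot: [[-0.996, -0.085, 0.0], [-0.085, 0.996, -0.0], [-0.0, -0.0, -1.0]]
force: [-0.6, -3.4, 4.3]
gripper_width: 0.0237
finger_force: 59.6
time: 10.28
position: [0.4742, -0.1131, 0.0829]
ee_rot: [[-0.996, -0.085, 0.0], [-0.085, 0.996, -0.0], [-0.0, -0.0, -1.0]]
force: [1.3, -2.5, 4.4]
gripper_width: 0.0235
finger_force: 59.6
```

```bash
python3 -m handwheel '[[0,1,0,0],[0,1,0,0],[0,0,0,0]]' | grep -E "pos|^force"
python3 -m handwheel '[[0,1,0,0],[0,1,0,0],[0,0,0,0]]' | grep -E "time|pos|^force"
```

```text
position: [0.474, -0.1111, 0.0828]
force: [1.0, -3.4, 4.1]
time: 10.78
position: [0.4738, -0.1091, 0.0828]
force: [0.7, -3.7, 4.5]
```

```bash
python3 -m handwheel '[[0,1,0,0],[0,1,0,0],[0,0,0,0]]' | grep -E "time|pos|^force"
```

```text
time: 11.03
position: [0.4736, -0.1071, 0.0828]
force: [1.8, -3.8, 5.3]
```

```bash
python3 -m handwheel '[[0,1,0,0],[0,1,0,0],[0,0,0,0]]' | grep -E "pos|^force"
python3 -m handwheel '[[0,1,0,0],[0,1,0,0],[0,0,0,0]]' | grep -E "time|pos|^force"
```

```text
position: [0.4734, -0.1051, 0.0828]
force: [1.1, -4.1, 4.6]
time: 11.53
position: [0.4732, -0.1031, 0.0828]
force: [-0.1, -3.5, 4.1]
```

```bash
python3 -m handwheel '[[0,1,0,0],[0,1,0,0],[0,0,0,0]]' | grep -E "time|pos|^force"
```

```text
time: 11.78
position: [0.473, -0.1011, 0.0828]
force: [1.1, -3.6, 4.0]
```

```bash
python3 -m handwheel '[[0,1,0,0],[0,1,0,0],[0,0,0,0]]' | grep -E "pos|^force"
python3 -m handwheel '[[0,1,0,0],[0,1,0,0],[0,0,0,0]]' | grep -E "time|pos|^force"
```

```text
position: [0.4729, -0.0991, 0.0828]
force: [1.3, -4.1, 4.7]
time: 12.28
position: [0.4727, -0.0971, 0.0828]
force: [0.7, -2.9, 5.2]
```

```bash
python3 -m handwheel '[[0,1,0,0],[0,1,0,0],[0,0,0,0]]' | grep -E "pos|^force"
python3 -m handwheel '[[0,1,0,0],[0,1,0,0],[0,0,0,0]]' | grep -E "time|pos|^force"
```

```text
position: [0.4726, -0.0951, 0.0828]
force: [0.5, -3.6, 4.9]
time: 12.78
position: [0.4724, -0.0932, 0.0828]
force: [-0.1, -3.5, 2.9]
```

```bash
python3 -m handwheel '[[0,0,0,0]]' | grep -E "pos|^force"
python3 -m handwheel '[[0,1,0,0],[0,0,0,0]]' | grep -E "time|pos|^force"
```

```text
position: [0.4724, -0.0932, 0.0828]
force: [0.3, -2.2, 5.0]
time: 13.03
position: [0.4723, -0.0922, 0.0828]
force: [0.7, -4.4, 4.6]
```

```bash
python3 -m handwheel '[[0,1,0,0],[0,1,0,0],[0,0,0,0]]' | grep -E "pos|^force"
python3 -m handwheel '[[0,1,0,0],[0,1,0,0],[0,0,0,0]]' | grep -E "time|pos|^force"
```

```text
position: [0.4721, -0.0902, 0.0828]
force: [1.3, -3.8, 4.4]
time: 13.53
position: [0.472, -0.0881, 0.0828]
force: [0.2, -3.8, 4.4]
```

```bash
python3 -m handwheel '[[0,1,0,0],[0,1,0,0],[0,0,0,0]]' | grep -E "pos|^force"
python3 -m handwheel '[[0,1,0,0],[0,1,0,0],[0,0,0,0]]' | grep -E "time|pos|^force"
```

```text
position: [0.4718, -0.0862, 0.0828]
force: [0.6, -2.8, 4.5]
time: 14.03
position: [0.4716, -0.0841, 0.0828]
force: [1.5, -3.3, 4.9]
```

```bash
python3 -m handwheel '[[0,1,0,0],[0,1,0,0],[0,0,0,0]]' | grep -E "pos|^force"
python3 -m handwheel '[[0,1,0,0],[0,1,0,0],[0,0,0,0]]' | grep -E "time|pos|^force"
```

```text
position: [0.4714, -0.0821, 0.0827]
force: [0.4, -3.5, 3.4]
time: 14.53
position: [0.471, -0.08, 0.0826]
force: [0.3, -0.3, -1.1]
```

The rail force has vanished, so the tip is in the hole's mouth. Centring a little and probing down.

```bash
python3 -m handwheel '[[0,1,0,0],[0,0,1,0],[0,0,0,0]]' | grep -E "pos|^force"
python3 -m handwheel '[[0,0.5,1,0],[0,0,0,0],[0,0,0,0]]' | grep -E "time|pos|^force"
```

```text
position: [0.4709, -0.0792, 0.0815]
force: [-0.0, -0.4, -1.5]
time: 15.03
position: [0.4711, -0.0788, 0.0807]
force: [-0.1, -1.2, -0.9]
```

```bash
python3 -m handwheel '[[0,0,1,0],[0,0,1,0],[0,0,0,0]]' | grep -E "pos|^force"
python3 -m handwheel '[[0,0,1,0],[0,0,1,0],[0,0,0,0]]' | grep -E "time|pos|^force"
```

```text
position: [0.4711, -0.0788, 0.0786]
force: [1.0, -0.4, -1.1]
time: 15.53
position: [0.4711, -0.0788, 0.0766]
force: [0.0, -0.5, -0.8]
```

```bash
python3 -m handwheel '[[0,0,1.5,0],[0,0,1.5,0],[0,0,1.5,0],[0,0,0,0]]' | grep -E "pos|^force"
python3 -m handwheel '[[0,0,1.5,0],[0,0,1,0],[0,0,1,0],[0,0,0,0]]' | grep -E "time|pos|^force"
```

```text
position: [0.4711, -0.0789, 0.072]
force: [-0.4, -0.6, -1.2]
time: 16.2
position: [0.4711, -0.0789, 0.0686]
force: [-0.4, -0.6, -1.3]
```

```bash
python3 -m handwheel '[[0,0,1,0],[0,0,0,0],[0,0,0,0]]' | grep -E "pos|^force"
python3 -m handwheel '[[0,0,0.5,0],[0,0,0,0],[0,0,0,0]]' | grep -E "time|pos|^force"
python3 -m handwheel '[[0,0,0.5,0],[0,0,0,0],[0,0,0,0]]' | grep -E "time|pos|^force"
```

```text
position: [0.4712, -0.0789, 0.0677]
force: [-1.0, -0.1, -1.1]
time: 16.7
position: [0.4712, -0.0789, 0.0675]
force: [-0.6, -1.3, 5.0]
time: 16.95
position: [0.4713, -0.0789, 0.0674]
force: [-3.3, -0.7, 17.3]
```

Firm contact at the same height above the rim as it was above the block, so the knob is seated. I'll relieve the press, release, and retreat upward.

```bash
python3 -m handwheel '[[0,0,-0.7,0],[0,0,0,0]]' | grep -E "pos|^force"
python3 -m handwheel '[[0,0,0,0],[0,0,0,0],[0,0,0,0],[0,0,0,0],[0,0,0,0],[0,0,0,0]]' 50 | grep -E "pos|^force|width"
python3 -m handwheel '[[0,0,-4,0],[0,0,-8,0],[0,0,-15,0],[0,0,-25,0],[0,0,-30,0],[0,0,-30,0],[0,0,-20,0],[0,0,0,0]]' | grep -E "time|pos|^force"
python3 - <<'E'
from h import *
i=camera_info('wrist'); p,d=capture('wrist'); cv2.imwrite('pics/w5.png',p[:,:,::-1])
X=cloud('wrist',d,i)
N=np.hypot(X[...,0]-.4712,X[...,1]+.0789)
for lo,hi in [(.05,.06),(.068,.1)]:
    m=(X[...,2]>lo)&(X[...,2]<hi)&(N<.025)&(d>0); print(m.sum(),np.percentile(X[m],[2,50,98],axis=0).round(4).tolist())
p,d=capture('side'); k=i2=camera_info('side')
x=i2['R']@np.array([.471,-.079,.07])+i2['t']; k=i2['camera_matrix']@x; c=(k[:2]/k[2]).astype(int)
cv2.imwrite('pics/s5.png',cv2.resize(p[c[1]-45:c[1]+45,c[0]-60:c[0]+60,::-1],None,fx=6,fy=6,interpolation=cv2.INTER_CUBIC))
print([(np.round(r['xyz'],4).tolist(),round(r['p'],2)) for c in ['wrist','side'] for n in ['pin'] for r in place_of(c,n)[:1]])
E
```

```text
position: [0.4713, -0.0789, 0.0677]
force: [0.5, -0.3, 0.0]
position: [0.4712, -0.0788, 0.0675]
force: [0.3, 0.4, 0.5]
gripper_width: 0.05
time: 18.28
position: [0.4733, -0.0793, 0.2041]
force: [0.7, -0.1, 0.9]
286 [[0.4554, -0.0961, 0.051], [0.4612, -0.0861, 0.0558], [0.4785, -0.0654, 0.0576]]
730 [[0.4593, -0.0906, 0.0705], [0.4697, -0.0793, 0.0816], [0.482, -0.0678, 0.0833]]
[([0.4867, -0.3208, -0.0006], 0.65), ([0.4688, -0.0789, 0.0513], 0.64)]
```

View pics/s5.png

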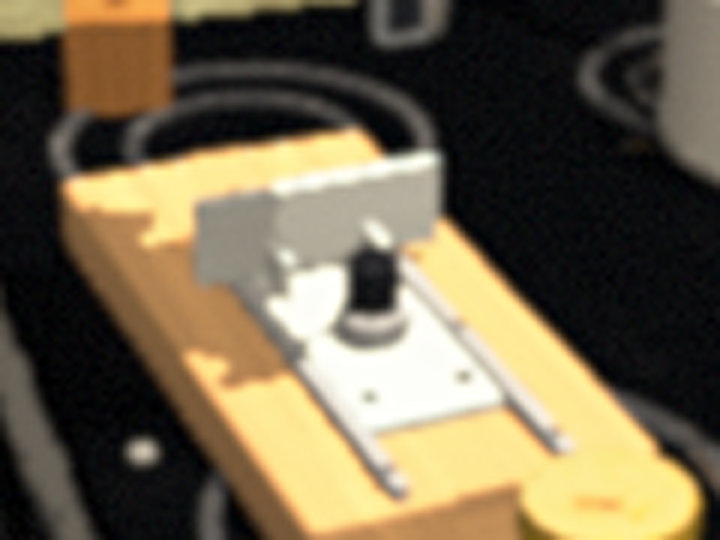

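View pics/w5.png

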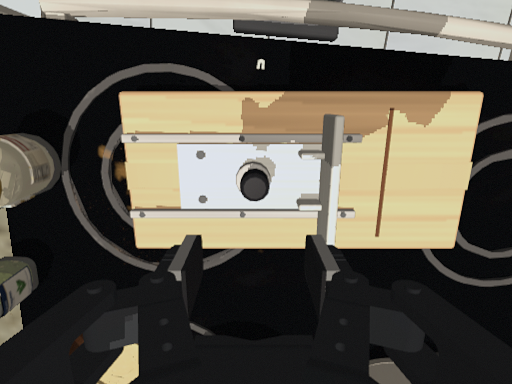

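The side crop shows the black knob (375,280) flush on the bushing (375,325), and the wrist view shows it centred at (255,185). The knob's top is at z≈0.082, which is the home height. The gripper is clear of everything, so I'm handing in.

```bash
python3 -c "
from station import *
print(finish_job())"
```

```text
the job is handed in; nothing more can be done
None
```

The pin is seated fully home in the rail hole with its knob flush on the bushing, released, and the job is handed in at about 18.5 s; nothing but the pin and the stop was moved, and the hardest press was a brief 17 N as the knob seated.

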